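# Fill the lever press with glued boxes and hold it closed

### The job

The lids of the three low round wooden boxes have just been glued: one already stands on the bed of the lever press, the other two are still on the bench. Stand those two on the bed next to it, so that all three make one neat row up against the back fence with less than a finger's width between them, then pull the handle bar down until the lever arms lie level, with the sprung plate pressing on all three lids. Keep holding the bar there and finish while still holding it; leave everything else on the bench where it is.

Things in the scene. Friction and masses are not known exactly. Their poses are not given: they have to be found in the camera images.
- press: Lever press fixed to the bench, grey metal. Origin: on the bench under the middle of its bed; x points from the open front to the hinge at the back, y runs along the row, z up. Plywood bed, its top 22 mm above the bench: x -52 to +31, y -125 to +125 mm. Two hinge cheeks, 12 mm thick and 118 mm high, stand at y = +-112, x = 130 mm.
- fence_mid (a point): Middle of the foot of the back fence's front face, on the bed: at x = 31.5, y = 0, z = 22 mm of the press. The fence is a straight strip along the press's y, 250 mm long, 8 mm high above the bed, 10 mm thick. A box that touches it has its centre 29 mm in front of its face.
- hinge_mid (a point): Middle of the lever's hinge axis: at x = 130, y = 0, z = 84 mm of the press; the axis runs along the press's y.
- lever (a joint): Lever angle, rad: 0 = fully raised (85 degrees above level; return springs keep it there and throw it open when let go), growing as the bar is pulled down, 1.484 = arms level; it can go on to 1.63. Two flat arms 95 mm either side of the middle join hinge and bar. Moving it takes 3 to 6 N at the bar, holding it level on the lids 12 to 15 N downward.
- bar_mid (a point): Middle of the handle bar, on its axis: round, rubber-covered, 22 mm in diameter, 200 mm long, parallel to the hinge axis and 255 mm from it; 180 mm between the arms is free to grasp. 338 mm above the bench when raised, 84 mm when level (then at x = -125 mm of the press). It is fixed in the arms but slips round in a grip.
- plate: Pressure plate, 76 x 236 x 12 mm (across x and along y when down), aluminium with a cork face, on springs under the arms 130 mm from the hinge; origin at the middle of its face, z away from the lids. It meets the lids about 0.1 rad before level, then yields: about 20 N on the three lids together at level, 30 N at 0.05 rad past it.
- box1: Low round wooden box with glued lid, 58 mm in diameter (the lid, upper 15 mm; 55 mm below it) and 36 mm high, about 60 g; origin at the centre of its underside. It already stands on the bed, within 5 mm of the fence, towards the -y end of the bed in the frame of the press (between y = -80 and -45 mm).
- box2: Low round wooden box, the same as box1, standing on the bench; origin at the centre of its underside.
- box3: Low round wooden box, the same as box1, standing on the bench; origin at the centre of its underside.
- tall_box: Bystander: round wooden box 58 mm in diameter but 64 mm high, not to be pressed; origin at the centre of its underside.
- wide_box: Bystander: round wooden box 110 mm in diameter, 62 mm high; origin at the centre of its underside.
- oval_form: Bystander: solid oval block of pale wood (bending form), 52 x 96 x 70 mm high; origin at the centre of its underside.
- glue_bottle: Bystander: yellow glue bottle 56 mm in diameter, 150 mm high; origin at the centre of its underside.
- tack_jar: Bystander: jar 52 mm in diameter, 60 mm high with steel cap; origin at the centre of its underside.
- hammer: Bystander: hammer 260 mm long lying on the bench, handle to its -x; origin below its middle.
There are look-alikes about, which are no part of the job. Leave any orange or red look-alike of the box2 alone.

How it is judged (in metres and radians):
On the way, in this order (a step that is already met when the one before it is completed fails the run):
1. all three low boxes stand in one close row along the fence on the bed, let go, with the lever still up (x of box1 in the frame of press between -0.006 and 0.006 m and y of box1 in the frame of press between -0.092 and 0.092 m and z of box1 in the frame of press between 0.018 and 0.026 m and angle between each of box1, box2, box3's own z axis and vertical below 0.1 rad and x of box2 in the frame of press between -0.006 and 0.006 m and y of box2 in the frame of press between -0.092 and 0.092 m and z of box2 in the frame of press between 0.018 and 0.026 m and x of box3 in the frame of press between -0.006 and 0.006 m and y of box3 in the frame of press between -0.092 and 0.092 m and z of box3 in the frame of press between 0.018 and 0.026 m and horizontal distance between box1 and box2 below 0.138 m and horizontal distance between each of box1, box2 and box3 below 0.138 m and contact force between the fingers and box1 below 0.2 N and contact force between the fingers and box2 below 0.2 N and contact force between the fingers and box3 below 0.2 N and value of joint lever below 0.3 rad), for 0.2 s.
2. the bar is held down with the arms level and the plate pressing on all three lids (x of box1 in the frame of press between -0.006 and 0.006 m and y of box1 in the frame of press between -0.092 and 0.092 m and z of box1 in the frame of press between 0.018 and 0.026 m and angle between each of box1, box2, box3's own z axis and vertical below 0.1 rad and x of box2 in the frame of press between -0.006 and 0.006 m and y of box2 in the frame of press between -0.092 and 0.092 m and z of box2 in the frame of press between 0.018 and 0.026 m and x of box3 in the frame of press between -0.006 and 0.006 m and y of box3 in the frame of press between -0.092 and 0.092 m and z of box3 in the frame of press between 0.018 and 0.026 m and horizontal distance between box1 and box2 below 0.138 m and horizontal distance between each of box1, box2 and box3 below 0.138 m and value of joint lever between 1.434 and 1.534 rad and contact force between the fingers and lever above 3 N and contact force between plate and box1 above 1.5 N and contact force between plate and box2 above 1.5 N and contact force between plate and box3 above 1.5 N), for 1 s.
At the end, for the whole second after the job is handed in: Fingers hold the bar (over 3 N), lever still and level within 0.05 rad, plate on each lid with over 1.5 N; the three boxes upright on the bed, centres at press x -6 to +6 mm, |y| under 92 mm, outermost centres under 138 mm apart (all of step 2 and velocity of joint lever between -0.1 and 0.1 rad/s); the arm keeps its last pose, push and grip.
It fails at once if another thing on the bench is moved by more than 25 mm or knocked over (distance of any of tall_box, wide_box, oval_form, glue_bottle, tack_jar, hammer from where it was at the start of the episode above 0.025 m or angle between any of tall_box, wide_box, oval_form, glue_bottle, tack_jar's own z axis and vertical above 0.3 rad).
It also fails if it takes over 64 s, if anything falls off the work surface, if the arm or the gripper's body presses on something with over 40 N, if the wrist force passes 120 N, or if a joint passes its speed limit or range.

### The arm

A 6-joint arm with a two-finger parallel gripper is mounted at the origin on the work surface. World frame = base frame: x ahead of the robot, y to its left, z up, the work surface at z = 0. Lengths are in mm, angles in degrees, forces in N, time in s.
With the tool pointing down it reaches from about 275 to 1000 mm from the base axis. Payload 8.4 kg.
Tool frame: the origin (TCP) lies at the very end of the fingers, on their centre line; the grasp point (between the pads) lies manip.grip_depth behind it (manip.grip_depth is the distance from the TCP to the grasp point, in mm); z points along the fingers, y is the line along which they close (so a half turn about z gives the same grasp; the last joint's range is limited). The gripper opens to 85 mm and grips with 20 to 120 N. Pads are 22 mm wide; open, the fingers measure 114 mm over their backs; the gripper's body (76 mm by 85 mm) begins 54 mm behind the grasp point. The pads swing forward as they close: fully open they stand 13 mm farther back than shut.
Start: joints at [72.743, 20.225, 93.587, -0, 66.188, -0.138], TCP at [183.982, 597.309, 231.281] pointing down, gripper open.
Joint ranges: [-150.9, 150.9], [-52.94, 120.26], [3.33, 152.33], [-74.26, 254.26], [0, 154.13], [-172.89, 172.89]. Speed limits (degrees/s): [127.2, 127.2, 159.86, 180, 180, 180].

### API

Orientations are given as a 3x3 rotation matrix whose columns are the frame's x, y, z axes.
In Python, from rig import manip, vision, nets gives the robot as it stands. The module is installed in compiled form; this text tells all that it offers.
- The arm moves only by the tool arm_command, never from a script. Its argument "steps" is a list of rows, each an object with "turn": the turn, a rotation vector about the tool's x, y, z each as a share of 60 degrees, from -1 to 1, a list of three; "xyz": the shift along the tool's x, y, z each as a share of 0.25 m, from -1 to 1, a list of three; "claw": the closure, from 0 (fully open) to 1 (shut). In form: [{"turn": [wx, wy, wz], "xyz": [x, y, z], "claw": claw}, ...]. A call has 1 to 10 rows; each row is the pose to reach, as a shift and turn from the pose commanded when the call began, along the tool's axes at that moment; what a row does not reach only later rows make up. A row lasts 1/10 s, in which the tool goes at most 50 mm and 8.59 degrees, less where a joint would pass 70% of its speed; a pose out of reach is approached as far as the arm can. A call with a number of a shift or a turn outside -1 to 1 is refused whole. A call with a gripper value outside its range is refused whole. The fingers move at their own pace and stop on an object; "newtons" is the grip in N (left out, the last holds). Time passes only in rows, so rows that repeat a pose let the fingers close. It gives the time, the measured TCP pose, the force, the opening and the grip force at its end, in the units of the state.
- manip.get_state(): the state, without advancing time (a new reading comes with each control period).
- vision.capture(name): name is "side" or "top" or "wrist"; returns (picture, depth): 384x512x3 uint8, red, green, blue; 384x512 float32, mm along the optical axis (not along the pixel's ray), 0 where there is no reading.
- vision.camera_params(name): a dict with "K" (3x3 intrinsics, pixels), "xyz" and "rotation" of the camera in the world. Camera axes: x right, y up, looking along -z (the intrinsics and any distortion apply to the point x, -y, -z); pixel columns grow to the right and rows downward; lengths in mm; the calibration is good to about 2 mm. A picture is of the moment at which its call begins: read the wrist's pose just before it. camera_params takes no time and is no camera call; for the wrist camera it gives the pose at the moment of the call.
- manip.job_done(): hands the job in; it is judged then, once.
Trained networks look in the newest picture that a camera, given by its name, has taken for a name from the list of things; names that differ only in an ending like _2 or _b are one class to them, and where a whole thing is asked for, a point or a joint stands for the part that bears it (a point fixed in the world has none). Each returns a list of dicts, best first, with "p" (0 to 1); they miss things now and then, are a little off and sometimes report something else, mostly with a low value. They report only what shows in the picture. A call takes as long as a camera call. They do not tell look-alikes from the thing itself.
- nets.search_frame(query, camera): "point" ([x, y, z] in mm, in world coordinates, good to about 4 mm: the middle of the surface that is visible of it).
- nets.mark_of(query, camera): "point" ([x, y, z] in mm, in world coordinates, good to about 4 mm: a listed point, or the origin of a listed thing).
The state is a dict: "clock": time; "q": joint angles; "dq": joint speeds; "joint_efforts": joint torques, N m; "tcp_pos": TCP position; "eef_rot": TCP orientation; "ft_force": force on the tool from outside, world axes, zero at the start; "torque": the same for the moment, N m; "width": finger opening in mm; "finger_force": force on a finger pad.
Only numpy, scipy, OpenCV 4.12 (cv2) and the standard library are available. Lean on these libraries where they do the work, as an engineer would, in place of code of your own. Each camera call takes 0.05 s, during which the arm holds its last target. There are 200 camera calls.

## Working session

There is one attempt and no reset: what is moved stays moved. The work goes in short steps, Python scripts to look and compute and a tool call to move; the robot and the scene stay as the last step left them, time stands still between calls to the robot, and variables do not carry over. Pictures are saved under pics/ and viewed, at most 10 in all, crops included, and the job is handed in when it is done.

Besides the shell and the picture viewer there is one more tool, called after "Request:" as a command line: name --argument value ..., lists and objects as JSON in quotes. arm_command: Moves the arm, as the interface text tells. Shift numbers are shares of 0.25 m and turn numbers shares of 60 degrees, none past 1 either way. Its arguments: {"type":"object","properties":{"steps":{"type":"array","items":{"type":"object","properties":{"turn":{"type":"array","items":{"type":"number"}},"xyz":{"type":"array","items":{"type":"number"}},"claw":{"type":"number"}}}},"newtons":{"type":"number"}},"required":["steps"]}

```bash
mkdir -p pics; cat > h.py <<'E'
import numpy as np, cv2
from rig import manip, vision, nets
def save(cam,name):
    p,d=vision.capture(cam); cv2.imwrite(f'pics/{name}.png',p[:,:,::-1]); return p,d
def world(cam,d,cp=None):
    c=cp or vision.camera_params(cam); K=np.array(c['K']); R=np.array(c['rotation']); t=np.array(c['xyz'])
    v,u=np.mgrid[:d.shape[0],:d.shape[1]]
    P=np.stack([(u-K[0,2])/K[0,0]*d,-(v-K[1,2])/K[1,1]*d,-d],-1)
    W=P@R.T+t; W[d==0]=np.nan; return W
E
python3 - <<'E'
from h import *
np.set_printoptions(precision=1,suppress=True)
print(manip.grip_depth)
a=[]
for c in ['top','side']:
    p,d=save(c,c+'0'); a.append(p); np.savez(f'{c}.npz',p=p,W=world(c,d))
    print(c, vision.camera_params(c))
    for q in ['press','fence_mid','hinge_mid','bar_mid','box1','tall_box','plate']:
        print(q,[(np.array(r['point']),round(r['p'],2)) for r in nets.mark_of(q,c)][:6])
cv2.imwrite('pics/both.png',cv2.resize(np.vstack(a),(450,600))[:,:,::-1])
s=manip.get_state();print(s['eef_rot'],s['clock'])
E
```

```text
18.700000000000003
top {'K': array([[374.5,   0. , 259.7],
       [  0. , 374.5, 196.8],
       [  0. ,   0. ,   1. ]]), 'xyz': array([ 436.3,   -4.5, 1577.8]), 'rotation': array([[ 0. ,  1. , -0.1],
       [-1. ,  0. ,  0. ],
       [ 0. ,  0.1,  1. ]])}
press [(array([507.4,  89.4,  -2. ]), 0.75), (array([511.9, 172.3, 207.9]), 0.38)]
fence_mid [(array([512.3, 117.3,  21.7]), 0.92)]
hinge_mid [(array([511.4, 220.1,  84.2]), 0.89)]
bar_mid [(array([511.3, 115.6,  19.1]), 0.2)]
box1 [(array([ 547.2, -222.3,   -1.1]), 0.74), (array([ 439.4, -394.6,   -2.3]), 0.69), (array([509.3,  86.2,  -0.8]), 0.61), (array([ 650.7, -205.2,    0.4]), 0.58), (array([ 579.1, -123.6,    3.4]), 0.46), (array([593.7,  88.1,  23.7]), 0.45)]
tall_box []
plate [(array([511.2, 170. , 210.4]), 0.76)]
side {'K': array([[485.9,   0. , 256.2],
       [  0. , 485.9, 189.2],
       [  0. ,   0. ,   1. ]]), 'xyz': array([ 251.5, -892. , 1266.1]), 'rotation': array([[ 1. ,  0.2, -0.2],
       [-0.3,  0.7, -0.6],
       [ 0. ,  0.7,  0.8]])}
press [(array([509.7,  90.6,  -0.9]), 0.87), (array([402.6, 420.2,   3.1]), 0.23)]
fence_mid [(array([509.1, 120.4,  19.5]), 0.78)]
hinge_mid []
bar_mid [(array([510. , 194.2, 338.6]), 0.65), (array([510.5, 118.5,  21.3]), 0.29)]
box1 [(array([ 445.4, -391.3,   -5.7]), 0.79), (array([ 651.3, -201.9,    0.3]), 0.74), (array([ 550.6, -226.3,    0.1]), 0.72), (array([ 583.2, -126.4,    0.7]), 0.68), (array([586.7,  88. ,  17.9]), 0.63)]
tall_box [(array([ 400. , -254.6,    1.4]), 0.81)]
plate [(array([ 587.4, -491.5,    0.1]), 0.65), (array([ 442.4, -389.4,   -2.8]), 0.58), (array([509.6, 168.6, 211.5]), 0.57), (array([401.5, 423.7,   2.9]), 0.55), (array([ 399.7, -253.8,   -2.2]), 0.24)]
[[-1.   0.3 -0. ]
 [ 0.3  1.  -0. ]
 [-0.  -0.  -1. ]] 0.8
```

View pics/top0.png

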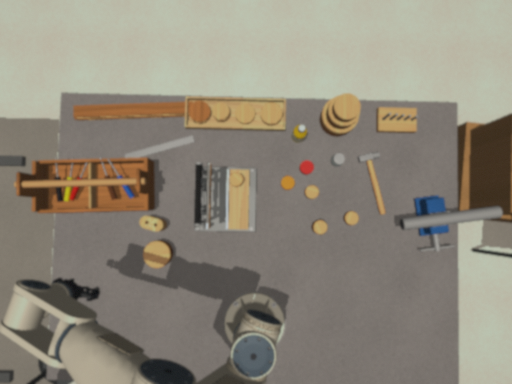

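View pics/side0.png

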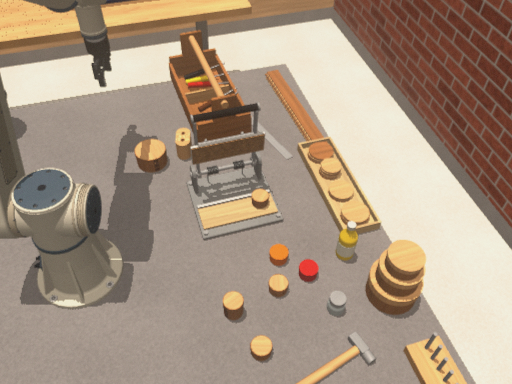

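The top view shows the press at about (225,198) with box1 at (238,180). Low pale boxes are at (312,192) and (351,218), the tall box at (320,227), and the orange and red look-alikes at (288,183) and (307,168). The side view agrees: low boxes at (278,284) and (261,346), tall box at (233,303). Next I'll refine these from depth.

```bash
python3 - <<'E'
from h import *
np.set_printoptions(precision=1,suppress=True)
for c in ['top','side']:
    W=np.load(c+'.npz')['W']
    def circ(n,x,y,zb,h,r=45):
        m=(np.hypot(W[...,0]-x,W[...,1]-y)<r)&(abs(W[...,2]-zb-h)<6)
        P=W[m]; 
        if len(P)<10: print(c,n,len(P)); return
        (a,b),rr=cv2.minEnclosingCircle(P[:,:2].astype(np.float32)); print(c,n,len(P),'mean',P.mean(0),'circ',round(a,1),round(b,1),round(rr,1),'z90',np.percentile(P[:,2],50))
    circ('A',549,-224,0,36);circ('B',442,-392,0,36);circ('tall',400,-254,0,64);circ('tall36?',400,-254,0,36)
    circ('box1',590,88,22,36)
    m=(abs(W[...,0]-510)<140)&(abs(W[...,1]-80)<80)&(abs(W[...,2]-22)<4)
    P=W[m];print('bed',len(P),P[:,:2].min(0),P[:,:2].max(0),cv2.minAreaRect(P[:,:2].astype(np.float32)))
    m=(abs(W[...,0]-510)<140)&(abs(W[...,1]-190)<50)&(abs(W[...,2]-340)<20)
    P=W[m];print('bar',len(P),P.mean(0) if len(P) else 0,cv2.minAreaRect(P[:,:2].astype(np.float32)) if len(P) else 0, P[:,2].max() if len(P) else 0)
    if len(P): print(np.polyfit(P[:,0],P[:,1],1))
E
python3 -c "
from h import *
print(manip.get_state()['eef_rot'],manip.get_state()['tcp_pos'])"
```

```text
top A 149 mean [ 546.1 -224.6   36.1] circ 546.0 -224.0 29.1 z90 35.94385195114114
top B 145 mean [ 442.4 -390.3   36. ] circ 443.5 -390.5 29.3 z90 35.9878874169417
top tall 153 mean [ 402.7 -256.7   64.3] circ 402.4 -256.6 28.7 z90 64.05438232188067
top tall36? 4
top box1 144 mean [588.6  89.   58.5] circ 589.2 89.5 29.5 z90 58.54181998206457
bed 920 [376.4   6.6] [642.6 159.9] ((510.1058654785156, 83.0240249633789), (153.21766662597656, 265.8048400878906), 89.39942932128906)
bar 433 [509.8 194.1 346.2] ((509.5391845703125, 195.0480194091797), (205.1637725830078, 23.776750564575195), 0.16628533601760864) 354.49589480457007
[  0.  190.4]
side A 286 mean [ 547.2 -227.6   35.9] circ 547.8 -225.9 30.5 z90 35.839271498199764
side B 370 mean [ 443.1 -392.9   35.6] circ 442.9 -392.4 29.8 z90 35.5571455446734
side tall 327 mean [ 403.9 -259.6   63.5] circ 404.5 -259.4 30.5 z90 63.657636485374496
side tall36? 39 mean [ 397.2 -279.3   36. ] circ 400.9 -269.3 25.0 z90 36.59357707558911
side box1 190 mean [591.   85.7  57.4] circ 590.7 87.4 31.7 z90 57.20154364645498
bed 1266 [377.2   1.1] [641.1 159.7] ((509.25360107421875, 80.38292694091797), (263.5831604003906, 157.02760314941406), 0.8285240530967712)
bar 559 [508.5 188.3 342.7] ((509.9850769042969, 194.87046813964844), (208.24009704589844, 33.29060363769531), 1.3561601638793945) 354.0491047899218
[  0.  185.1]
[[-9.55685490e-01  2.94389614e-01 -8.54379565e-06]
 [ 2.94389614e-01  9.55685489e-01 -3.06256874e-05]
 [-8.50702764e-07 -3.17837297e-05 -9.99999999e-01]] [183.9951981  597.28770666 231.27479356]
```

Request:
arm_command --steps '[{"turn":[0,0,-0.2853],"xyz":[-0.734,-0.808,-0.276],"claw":0},{"turn":[0,0,-0.2853],"xyz":[-0.734,-0.808,-0.276],"claw":0},{"turn":[0,0,-0.2853],"xyz":[-0.734,-0.808,-0.276],"claw":0},{"turn":[0,0,-0.2853],"xyz":[-0.734,-0.808,-0.276],"claw":0},{"turn":[0,0,-0.2853],"xyz":[-0.734,-0.808,-0.276],"claw":0},{"turn":[0,0,-0.2853],"xyz":[-0.734,-0.808,-0.276],"claw":0},{"turn":[0,0,-0.2853],"xyz":[-0.734,-0.808,-0.276],"claw":0}]' --newtons 30

```text
clock: 1.5
tcp_pos: [301.3, 347.8, 301.7]
eef_rot: [[-1.0, 0.003, 0.002], [0.003, 1.0, 0.001], [-0.002, 0.001, -1.0]]
ft_force: [0.4, 0.3, -0.6]
width: 85.0
finger_force: 0.0
```

Request:
arm_command --steps '[{"turn":[0,0,0],"xyz":[-0.16,-1,0],"claw":0},{"turn":[0,0,0],"xyz":[-0.16,-1,0],"claw":0},{"turn":[0,0,0],"xyz":[-0.16,-1,0],"claw":0},{"turn":[0,0,0],"xyz":[-0.16,-1,0],"claw":0},{"turn":[0,0,0],"xyz":[-0.16,-1,0],"claw":0},{"turn":[0,0,0],"xyz":[-0.16,-1,0],"claw":0}]'

```text
clock: 2.1
tcp_pos: [340.4, 96.1, 300.3]
eef_rot: [[-1.0, 0.006, 0.001], [0.006, 1.0, -0.001], [-0.001, -0.001, -1.0]]
ft_force: [-0.2, 0.0, 0.1]
width: 85.6
finger_force: 0.0
```

Request:
arm_command --steps '[{"turn":[0,0,0],"xyz":[-0.4,-1,0.2],"claw":0},{"turn":[0,0,0],"xyz":[-0.4,-1,0.2],"claw":0},{"turn":[0,0,0],"xyz":[-0.4,-1,0.2],"claw":0},{"turn":[0,0,0],"xyz":[-0.4,-1,0.2],"claw":0},{"turn":[0,0,0],"xyz":[-0.4,-1,0.2],"claw":0},{"turn":[0,0,0],"xyz":[-0.4,-1,0.2],"claw":0}]'

```text
clock: 2.7
tcp_pos: [441.5, -152.1, 249.3]
eef_rot: [[-1.0, 0.001, 0.0], [0.001, 1.0, -0.0], [-0.0, -0.0, -1.0]]
ft_force: [0.6, 1.1, 1.3]
width: 85.4
finger_force: 0.0
```

Request:
arm_command --steps '[{"turn":[0,0,0],"xyz":[-0.428,-0.3,0.6],"claw":0},{"turn":[0,0,0],"xyz":[-0.428,-0.3,0.6],"claw":0},{"turn":[0,0,0],"xyz":[-0.428,-0.3,0.6],"claw":0},{"turn":[0,0,0],"xyz":[-0.428,-0.3,0.6],"claw":0},{"turn":[0,0,0],"xyz":[-0.428,-0.3,0.6],"claw":0},{"turn":[0,0,0],"xyz":[-0.428,-0.3,0.6],"claw":0}]'

```text
clock: 3.3
tcp_pos: [546.7, -223.5, 98.5]
eef_rot: [[-1.0, -0.0, -0.003], [-0.0, 1.0, 0.002], [0.003, 0.002, -1.0]]
ft_force: [0.3, 0.9, 0.9]
width: 85.6
finger_force: 0.0
```

```bash
python3 - <<'E'
from h import *
np.set_printoptions(precision=1,suppress=True)
cp=vision.camera_params('wrist');p,d=save('wrist','w1');W=world('wrist',d,cp)
print(cp['xyz'],manip.get_state()['tcp_pos'])
m=(np.hypot(W[...,0]-547,W[...,1]+225)<45)&(abs(W[...,2]-36)<5);P=W[m]
print(len(P)); 
if len(P)>10: print(P.mean(0),cv2.minEnclosingCircle(P[:,:2].astype(np.float32)),np.argwhere(m).min(0),np.argwhere(m).max(0))
E
```

```text
[ 480.1 -223.8  240.9] [ 547.  -223.7  100.2]
4489
[ 545.1 -224.9   36. ] ((546.5159301757812, -224.3280029296875), 29.664947509765625) [170 216] [244 294]
```

View pics/w1.png

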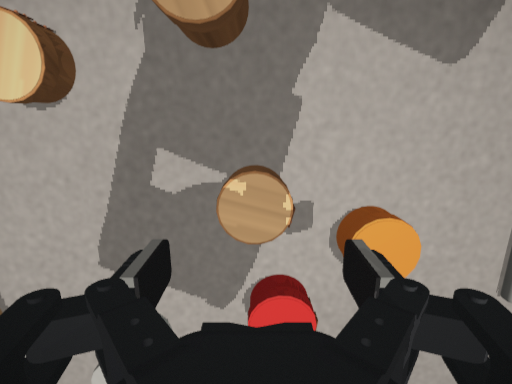

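Request:
arm_command --steps '[{"turn":[0,0,0],"xyz":[0,0,0.361],"claw":0},{"turn":[0,0,0],"xyz":[0,0,0.361],"claw":0},{"turn":[0,0,0],"xyz":[0,0,0.361],"claw":0},{"turn":[0,0,0],"xyz":[0,0,0.361],"claw":1},{"turn":[0,0,0],"xyz":[0,0,0.361],"claw":1},{"turn":[0,0,0],"xyz":[0,0,0.361],"claw":1},{"turn":[0,0,0],"xyz":[0,0,0.361],"claw":1},{"turn":[0,0,0],"xyz":[0,0,0.361],"claw":1},{"turn":[0,0,0],"xyz":[0,0,0.361],"claw":1}]' --newtons 30

```text
clock: 4.25
tcp_pos: [548.8, -225.2, 13.5]
eef_rot: [[-1.0, 0.0, 0.004], [0.0, 1.0, -0.002], [-0.004, -0.002, -1.0]]
ft_force: [-1.2, 3.0, 7.5]
width: 56.9
finger_force: 30.9
```

Request:
arm_command --steps '[{"turn":[0,0,0],"xyz":[0,0,-0.56],"claw":1},{"turn":[0,0,0],"xyz":[0,0,-0.56],"claw":1},{"turn":[0,0,0],"xyz":[0,0,-0.56],"claw":1},{"turn":[0,0,0],"xyz":[0,0,-0.56],"claw":1}]'

```text
clock: 4.65
tcp_pos: [551.1, -226.4, 158.8]
eef_rot: [[-1.0, 0.0, 0.013], [0.0, 1.0, -0.005], [-0.013, -0.005, -1.0]]
ft_force: [0.6, 0.6, -0.1]
width: 56.8
finger_force: 33.2
```

```bash
python3 - <<'E'
from h import *
np.set_printoptions(precision=1,suppress=True)
p,d=save('side','s2')
for i in range(3):
    s=manip.get_state();print(s['tcp_pos'],s['ft_force'],s['width'])
    cp=vision.camera_params('wrist');p,d=save('wrist','w2');W=world('wrist',d,cp)
t=s['tcp_pos']
m=(np.hypot(W[...,0]-t[0],W[...,1]-t[1])<33)&(abs(W[...,2]-t[2]-20)<25);P=W[m]
print(len(P),np.percentile(P,[5,25,50,75,95],axis=0)-t)
E
```

```text
[ 549.5 -225.8  155.7] [-0.8  0.9 -1.4] 56.54980495303599
[ 548.  -225.2  153.2] [ 0.2  0.4 -1.3] 56.75713404411956
[ 547.  -224.8  151.4] [-0.8  0.3 -0.6] 56.87484578141307
13873 [[-29.  -28.4  15.3]
 [-16.9 -13.3  22. ]
 [ -6.4   0.2  22.5]
 [  5.2  13.4  23.1]
 [ 18.4  28.4  36.9]]
```

View pics/w2.png

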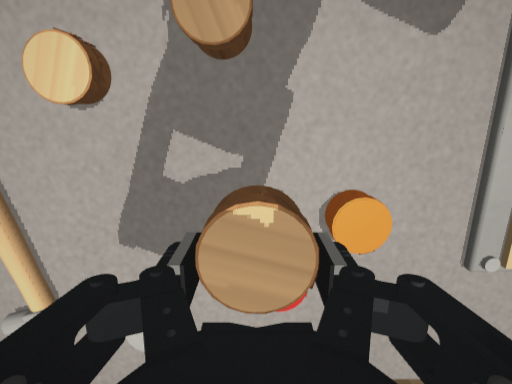

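Request:
arm_command --steps '[{"turn":[0,0,0],"xyz":[0.078,1,0],"claw":1},{"turn":[0,0,0],"xyz":[0.078,1,0],"claw":1},{"turn":[0,0,0],"xyz":[0.078,1,0],"claw":1},{"turn":[0,0,0],"xyz":[0.078,1,0],"claw":1},{"turn":[0,0,0],"xyz":[0.078,1,0],"claw":1},{"turn":[0,0,0],"xyz":[0.078,1,0],"claw":1},{"turn":[0,0,0],"xyz":[0.078,1,0],"claw":1},{"turn":[0,0,0],"xyz":[0.078,1,0],"claw":1}]'

```text
clock: 5.65
tcp_pos: [527.0, 24.5, 149.3]
eef_rot: [[-1.0, 0.0, -0.001], [0.0, 1.0, -0.0], [0.001, -0.0, -1.0]]
ft_force: [-0.9, -0.4, -1.2]
width: 56.5
finger_force: 33.2
```

```bash
cat > look.py <<'E'
from h import *
import sys
np.set_printoptions(precision=3,suppress=True)
n=sys.argv[1]; cp=vision.camera_params('wrist'); s=manip.get_state();p,d=save('wrist',n);W=world('wrist',d,cp)
print(s['tcp_pos'],s['ft_force'],s['width'],s['clock'])
t=s['tcp_pos']
m=(np.hypot(W[...,0]-t[0],W[...,1]-t[1])<40)&(abs(W[...,2]-t[2]-22.5)<4);P=W[m]
if len(P)>50: print('held',len(P),cv2.minEnclosingCircle(P[:,:2].astype(np.float32)),P[:,2].mean())
Q=W.reshape(-1,3); z=Q[:,2]
for lo,hi,nm in [(20,24,'bed'),(28,32,'fence'),(55,61,'lids')]:
    m=(abs(z-(lo+hi)/2)<(hi-lo)/2)&(abs(Q[:,0]-510)<140)&(abs(Q[:,1]-90)<70); P=Q[m]
    if len(P)<50: print(nm,len(P)); continue
    print(nm,len(P),np.percentile(P[:,:2],[1,99],axis=0).ravel(), 'z',np.median(P[:,2]), end=' ')
    if nm=='fence': print(np.polyfit(P[:,0]-510,P[:,1],1))
    elif nm=='lids':
        M=m.reshape(d.shape).astype(np.uint8);k,l,st,c=cv2.connectedComponentsWithStats(M)
        for i in range(1,k):
            if st[i,4]>300:
                R=W[l==i]; print('\n  lid',st[i],cv2.minEnclosingCircle(R[:,:2].astype(np.float32)),end=' ')
        print()
    else: print()
E
python3 look.py w3
```

```text
[526.978  24.501 149.292] [-0.916 -0.353 -1.208] 56.47985685236233 5.65
held 11743 ((520.107177734375, 24.50830841064453), 39.33157730102539) 171.78893991590746
bed 17898 [385.865  35.229 563.455 118.808] z 21.76721089950729 
fence 2689 [386.553  91.663 589.668 128.959] z 29.66521653410598 [ -0.005 122.802]
lids 334 [560.554  76.378 615.086 117.281] z 57.98054127330067
```

View pics/w3.png

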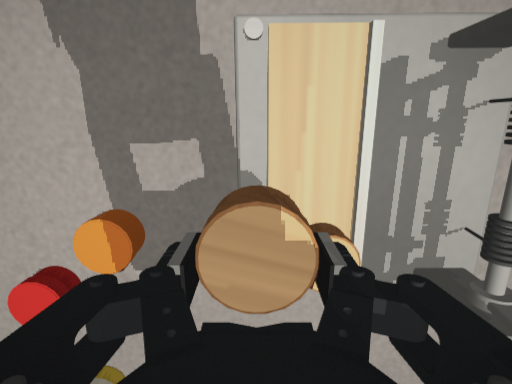

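Request:
arm_command --steps '[{"turn":[0,0,0],"xyz":[0,0.251,0],"claw":1},{"turn":[0,0,0],"xyz":[0,0.251,0],"claw":1},{"turn":[0,0,0],"xyz":[0,0.251,0.2],"claw":1},{"turn":[0,0,0],"xyz":[0,0.251,0.32],"claw":1},{"turn":[0,0,0],"xyz":[0,0.251,0.36],"claw":1},{"turn":[0,0,0],"xyz":[0,0.251,0.4],"claw":1},{"turn":[0,0,0],"xyz":[0,0.251,0.4],"claw":1},{"turn":[0,0,0],"xyz":[0,0.251,0.4],"claw":1}]'

```text
clock: 6.5
tcp_pos: [528.3, 87.7, 51.0]
eef_rot: [[-1.0, 0.001, 0.001], [0.001, 1.0, 0.0], [-0.001, 0.0, -1.0]]
ft_force: [0.6, 0.1, -0.2]
width: 57.0
finger_force: 33.3
```

Request:
arm_command --steps '[{"turn":[0,0,0],"xyz":[0,0,0.03],"claw":1},{"turn":[0,0,0],"xyz":[0,0,0.057],"claw":1},{"turn":[0,0,0],"xyz":[0,0,0.057],"claw":1},{"turn":[0,0,0],"xyz":[0,0,0.057],"claw":1}]'

```text
clock: 6.9
tcp_pos: [527.2, 88.0, 35.7]
eef_rot: [[-1.0, -0.0, -0.0], [-0.0, 1.0, -0.0], [0.0, -0.0, -1.0]]
ft_force: [0.0, 0.2, -0.5]
width: 57.0
finger_force: 33.4
```

```bash
python3 look.py w4
```

```text
[527.231  87.986  35.72 ] [ 0.027  0.228 -0.537] 56.95140560263569 6.9
held 11926 ((522.607666015625, 87.94466400146484), 39.37691879272461) 58.398477771368704
bed 34982 [407.838  35.61  579.781 118.606] z 21.70501929253858 
fence 5358 [410.675  74.835 580.272 128.615] z 29.661225794405425 [ -0.032 120.955]
lids 11785 [497.09   57.734 552.601 119.005] z 58.45161360213861 
  lid [  178   200   158   115 11565] ((518.7412719726562, 87.92637634277344), 35.01426696777344)
```

View pics/w4.png

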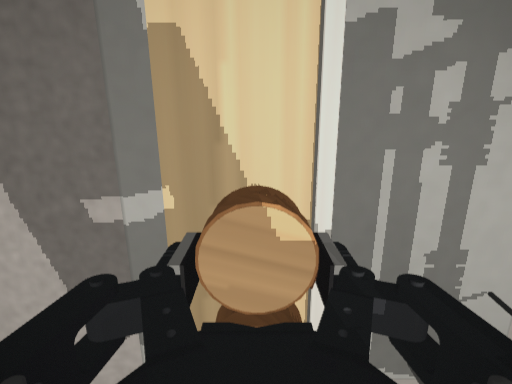

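Request:
arm_command --steps '[{"turn":[0,0,0],"xyz":[0,0,0.003],"claw":1},{"turn":[0,0,0],"xyz":[0,0,0.003],"claw":0.1},{"turn":[0,0,0],"xyz":[0,0,0.003],"claw":0.1},{"turn":[0,0,0],"xyz":[0,0,0.003],"claw":0.1},{"turn":[0,0,0],"xyz":[0,0,0.003],"claw":0.1},{"turn":[0,0,0],"xyz":[0,0,-0.02],"claw":0.1},{"turn":[0,0,0],"xyz":[0,0,-0.1],"claw":0.1},{"turn":[0,0,0],"xyz":[0,0,-0.3],"claw":0.1},{"turn":[0,0,0],"xyz":[0,0,-0.456],"claw":0.1},{"turn":[0,0,0],"xyz":[0,0,-0.456],"claw":0.1}]'

```text
clock: 7.95
tcp_pos: [530.8, 88.6, 155.5]
eef_rot: [[-1.0, 0.0, 0.009], [0.0, 1.0, 0.001], [-0.009, 0.001, -1.0]]
ft_force: [1.0, -0.0, -0.6]
width: 77.5
finger_force: 0.0
```

```bash
python3 look.py w5
```

```text
[530.804  88.557 155.477] [ 1.001 -0.002 -0.629] 77.46265811109538 7.95
held 473 ((530.7551879882812, 88.55491638183594), 39.98770523071289) 178.06484510124477
bed 16509 [385.908  34.929 630.49  118.405] z 21.74582754397437 
fence 2915 [386.734  81.238 629.793 129.212] z 29.738330035917897 [ -0.001 123.107]
lids 6265 [498.439  61.573 614.129 115.458] z 58.10215124180681 
  lid [ 222  155   69   66 3435] ((525.250244140625, 88.41864013671875), 29.527645111083984) 
  lid [ 226  226   63   59 2830] ((589.342041015625, 90.1048812866211), 29.942699432373047)
```

Request:
arm_command --steps '[{"turn":[0,0,0],"xyz":[0.15,-0.96,0],"claw":0},{"turn":[0,0,0],"xyz":[0.15,-0.96,0],"claw":0},{"turn":[0,0,0],"xyz":[0.15,-0.96,0],"claw":0},{"turn":[0,0,0],"xyz":[0.15,-0.96,0],"claw":0},{"turn":[0,0,0],"xyz":[0.15,-0.96,0],"claw":0}]'

```text
clock: 8.5
tcp_pos: [488.3, -153.9, 148.8]
eef_rot: [[-1.0, 0.0, -0.002], [0.0, 1.0, 0.0], [0.002, 0.0, -1.0]]
ft_force: [0.5, -0.1, -0.0]
width: 85.4
finger_force: 0.0
```

Request:
arm_command --steps '[{"turn":[0,0,0],"xyz":[0.188,-0.956,0],"claw":0},{"turn":[0,0,0],"xyz":[0.188,-0.956,0],"claw":0},{"turn":[0,0,0],"xyz":[0.188,-0.956,0],"claw":0},{"turn":[0,0,0],"xyz":[0.188,-0.956,0],"claw":0},{"turn":[0,0,0],"xyz":[0.188,-0.956,0.2],"claw":0},{"turn":[0,0,0],"xyz":[0.188,-0.956,0.2],"claw":0},{"turn":[0,0,0],"xyz":[0.188,-0.956,0.2],"claw":0}]'

```text
clock: 9.2
tcp_pos: [440.6, -390.6, 96.7]
eef_rot: [[-1.0, 0.002, -0.004], [0.002, 1.0, 0.004], [0.004, 0.004, -1.0]]
ft_force: [1.2, -1.1, -0.0]
width: 85.5
finger_force: 0.0
```

```bash
python3 - <<'E'
from h import *
np.set_printoptions(precision=1,suppress=True)
cp=vision.camera_params('wrist');p,d=save('wrist','w6');W=world('wrist',d,cp)
print(manip.get_state()['tcp_pos'],manip.get_state()['q'])
m=(np.hypot(W[...,0]-443,W[...,1]+391)<45)&(abs(W[...,2]-36)<5);P=W[m]
print(len(P),P.mean(0),cv2.minEnclosingCircle(P[:,:2].astype(np.float32)))
E
```

```text
[ 441.7 -390.    98.2] [ -41.6   26.1  104.     0.    50.1 -131.5]
4552 [ 440.3 -390.6   36. ] ((441.0550231933594, -390.4060974121094), 29.726696014404297)
```

Request:
arm_command --steps '[{"turn":[0,0,0],"xyz":[0.006,0,0.348],"claw":0},{"turn":[0,0,0],"xyz":[0.006,0,0.348],"claw":0},{"turn":[0,0,0],"xyz":[0.006,0,0.348],"claw":0},{"turn":[0,0,0],"xyz":[0.006,0,0.348],"claw":1},{"turn":[0,0,0],"xyz":[0.006,0,0.348],"claw":1},{"turn":[0,0,0],"xyz":[0.006,0,0.348],"claw":1},{"turn":[0,0,0],"xyz":[0.006,0,0.348],"claw":1},{"turn":[0,0,0],"xyz":[0.006,0,0.348],"claw":1},{"turn":[0,0,0],"xyz":[0.006,0,0.348],"claw":1}]'

```text
clock: 10.15
tcp_pos: [443.0, -391.7, 15.6]
eef_rot: [[-1.0, 0.0, 0.003], [0.0, 1.0, -0.002], [-0.003, -0.002, -1.0]]
ft_force: [1.9, 3.0, 8.4]
width: 56.9
finger_force: 32.3
```

Request:
arm_command --steps '[{"turn":[0,0,0],"xyz":[0,0,-0.548],"claw":1},{"turn":[0,0,0],"xyz":[0,0,-0.548],"claw":1},{"turn":[0,0,0],"xyz":[0,0,-0.548],"claw":1},{"turn":[0,0,0],"xyz":[0,0,-0.548],"claw":1},{"turn":[0,0,0],"xyz":[0,0,-0.548],"claw":1}]'

```text
clock: 10.65
tcp_pos: [442.1, -391.6, 152.1]
eef_rot: [[-1.0, -0.0, 0.003], [-0.0, 1.0, -0.003], [-0.003, -0.003, -1.0]]
ft_force: [-0.1, 0.2, -0.9]
width: 56.6
finger_force: 32.8
```

```bash
sleep 0; python3 look.py w7; python3 look.py w8
```

```text
[ 442.127 -391.604  152.127] [-0.074  0.163 -0.921] 56.63240459279201 10.65
held 11311 ((435.322265625, -391.66497802734375), 39.34525680541992) 172.65914612801197
bed 0
fence 0
lids 0
[ 441.349 -390.893  150.524] [-0.904  0.292 -1.056] 57.03634469100214 10.7
held 11322 ((434.49176025390625, -390.91168212890625), 39.33256530761719) 171.0771698170414
bed 0
fence 0
lids 0
```

Request:
arm_command --steps '[{"turn":[0,0,0],"xyz":[-0.1,0.96,0],"claw":1},{"turn":[0,0,0],"xyz":[-0.1,0.96,0],"claw":1},{"turn":[0,0,0],"xyz":[-0.1,0.96,0],"claw":1},{"turn":[0,0,0],"xyz":[-0.1,0.96,0],"claw":1},{"turn":[0,0,0],"xyz":[-0.1,0.96,0],"claw":1}]'

```text
clock: 11.25
tcp_pos: [465.1, -148.4, 148.4]
eef_rot: [[-1.0, -0.0, -0.003], [-0.0, 1.0, 0.001], [0.003, 0.001, -1.0]]
ft_force: [-0.2, -0.0, -0.8]
width: 56.8
finger_force: 32.8
```

Request:
arm_command --steps '[{"turn":[0,0,0],"xyz":[0,0.956,0],"claw":1},{"turn":[0,0,0],"xyz":[0,0.956,0],"claw":1},{"turn":[0,0,0],"xyz":[0,0.956,0],"claw":1},{"turn":[0,0,0],"xyz":[0,0.956,0],"claw":1},{"turn":[0,0,0],"xyz":[0,0.956,0],"claw":1},{"turn":[0,0,0],"xyz":[0,0.956,0],"claw":1},{"turn":[0,0,0],"xyz":[0,0.956,0],"claw":1}]'

```text
clock: 11.95
tcp_pos: [465.4, 88.5, 148.7]
eef_rot: [[-1.0, -0.003, -0.002], [-0.003, 1.0, -0.001], [0.002, -0.001, -1.0]]
ft_force: [-0.9, -0.0, -0.1]
width: 56.6
finger_force: 32.9
```

Request:
arm_command --steps '[{"turn":[0,0,0],"xyz":[0,0,0.2],"claw":1},{"turn":[0,0,0],"xyz":[0,0,0.32],"claw":1},{"turn":[0,0,0],"xyz":[0,0,0.4],"claw":1},{"turn":[0,0,0],"xyz":[0,0,0.4],"claw":1},{"turn":[0,0,0],"xyz":[0,0,0.43],"claw":1},{"turn":[0,0,0],"xyz":[0,0,0.447],"claw":1},{"turn":[0,0,0],"xyz":[0,0,0.447],"claw":1},{"turn":[0,0,0],"xyz":[0,0,0.447],"claw":1}]'

```text
clock: 12.75
tcp_pos: [466.8, 87.9, 38.6]
eef_rot: [[-1.0, 0.0, 0.001], [0.0, 1.0, 0.0], [-0.001, 0.0, -1.0]]
ft_force: [0.6, -0.6, -0.2]
width: 56.8
finger_force: 32.9
```

```bash
python3 look.py w9
```

```text
[466.797  87.944  38.625] [ 0.618 -0.554 -0.211] 56.84420334085801 12.75
held 11733 ((463.3135986328125, 87.9480972290039), 39.544952392578125) 59.161709210177804
bed 20091 [385.239  34.663 524.246 118.427] z 21.70604408008745 
fence 3565 [385.175  72.984 523.445 128.323] z 29.678336759562427 [ -0.02  119.978]
lids 11909 [437.393  58.96  500.081 117.304] z 59.035183287228136 
  lid [  180   197   154   131 11795] ((468.47308349609375, 87.89348602294922), 37.180259704589844)
```

View pics/w9.png

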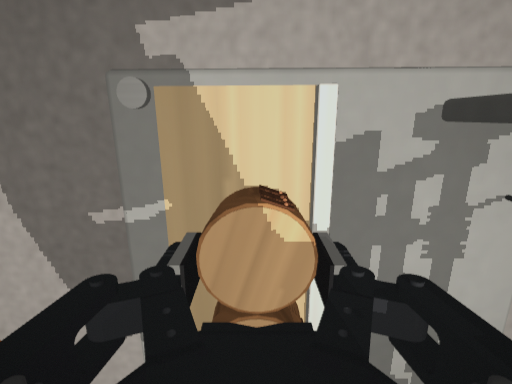

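The third box is upright beside box2 with its lid at (257,258), about 1 mm above the bed. I'll lower it that last bit, let go and lift away.

Request:
arm_command --steps '[{"turn":[0,0,0],"xyz":[0,0,0.0045],"claw":1},{"turn":[0,0,0],"xyz":[0,0,0.0045],"claw":1},{"turn":[0,0,0],"xyz":[0,0,0.0045],"claw":0.1},{"turn":[0,0,0],"xyz":[0,0,0.0045],"claw":0.1},{"turn":[0,0,0],"xyz":[0,0,0.0045],"claw":0.1},{"turn":[0,0,0],"xyz":[0,0,0.0045],"claw":0.1},{"turn":[0,0,0],"xyz":[0,0,-0.02],"claw":0.1},{"turn":[0,0,0],"xyz":[0,0,-0.1],"claw":0.1},{"turn":[0,0,0],"xyz":[0,0,-0.3],"claw":0.1},{"turn":[0,0,0],"xyz":[0,0,-0.447],"claw":0.1}]'

```text
clock: 13.8
tcp_pos: [466.4, 88.0, 152.0]
eef_rot: [[-1.0, 0.0, 0.0], [0.0, 1.0, 0.0], [-0.0, 0.0, -1.0]]
ft_force: [0.7, -0.1, -0.1]
width: 76.7
finger_force: 0.0
```

Request:
arm_command --steps '[{"turn":[0,0,0],"xyz":[0,-0.16,-0.2],"claw":0.1},{"turn":[0,0,0],"xyz":[0,-0.16,-0.2],"claw":0.1},{"turn":[0,0,0],"xyz":[0,-0.16,-0.2],"claw":0.1},{"turn":[0,0,0],"xyz":[0,-0.16,-0.2],"claw":0.1}]'

```text
clock: 14.2
tcp_pos: [465.8, 48.1, 198.9]
eef_rot: [[-1.0, 0.001, -0.001], [0.001, 1.0, 0.0], [0.001, 0.0, -1.0]]
ft_force: [0.5, -0.5, 0.0]
width: 77.0
finger_force: 0.0
```

```bash
python3 look.py w10; python3 look.py w11; python3 - <<'E'
from h import *
W=None
for c in ['side','top']:
    p,d=save(c,c+'3');W=world(c,d)
    for q in ['bar_mid','fence_mid','hinge_mid']: print(c,q,[(np.round(r['point'],1),round(r['p'],2)) for r in nets.mark_of(q,c)][:2])
    m=(abs(W[...,0]-510)<140)&(abs(W[...,1]-190)<50)&(abs(W[...,2]-345)<12);P=W[m]
    print(len(P),np.percentile(P,[1,99],axis=0) if len(P) else 0)
E
```

```text
[465.762  48.089 198.95 ] [ 0.526 -0.511  0.002] 77.01375177668841 14.2
held 459 ((465.6641845703125, 48.13557434082031), 39.970428466796875) 221.52042176365038
bed 8120 [385.425  29.31  631.735 118.439] z 21.795006443985216 
fence 1703 [386.706  64.995 630.513 129.247] z 29.807995493947658 [ -0.001 122.006]
lids 6526 [439.541  61.257 612.926 115.011] z 58.137706295459566 
  lid [ 267  155   58  109 4662] ((494.5376892089844, 86.09841918945312), 59.04037094116211) 
  lid [ 268  268   51   47 1864] ((589.1240234375, 89.94361114501953), 29.791475296020508) 
[465.412  48.279 198.384] [-0.118 -0.351 -0.095] 76.8299571365559 14.25
held 462 ((465.3841857910156, 48.281700134277344), 39.987518310546875) 220.92675156265545
bed 8130 [385.826  34.731 631.946 118.476] z 21.80964787539554 
fence 1712 [386.18   65.938 631.09  129.18 ] z 29.7867264936246 [  0.001 121.77 ]
lids 6520 [439.758  61.365 612.71  115.029] z 58.14174288984964 
  lid [ 268  156   57   57 2498] ((464.8646545410156, 88.26934051513672), 29.672330856323242) 
  lid [ 267  214   56   51 2163] ((524.6526489257812, 88.60447692871094), 29.529937744140625) 
  lid [ 268  269   51   47 1859] ((589.8433227539062, 89.40638732910156), 30.000253677368164) 
side bar_mid []
side fence_mid [(array([511.2, 120.4,  22. ]), 0.72)]
side hinge_mid [(array([508.1, 215.2,  87. ]), 0.86)]
228 [[406.1518738  178.49802726 334.18859272]
 [613.74404543 202.80307944 352.19390211]]
top bar_mid [(array([504.8, 195.2, 339.5]), 0.67), (array([ 683.2, -334.2,    0.8]), 0.56)]
top fence_mid [(array([509.3, 116.6,  22.7]), 0.9)]
top hinge_mid [(array([514.5, 218.9,  87.4]), 0.73)]
430 [[407.3816951  183.74890723 337.08298823]
 [610.81881515 206.36064044 352.67944291]]
```

All three boxes stand in a row at world x of about 465, 525 and 589.5, y 88–89.5, with lids at 58 mm. The bar is at (510, 195, 338). Next I go over it.

Request:
arm_command --steps '[{"turn":[0,0,0],"xyz":[-0.174,0,-0.8],"claw":0},{"turn":[0,0,0],"xyz":[-0.174,0,-0.8],"claw":0},{"turn":[0,0,0],"xyz":[-0.174,0,-0.8],"claw":0},{"turn":[0,0,0],"xyz":[-0.174,0,-0.8],"claw":0},{"turn":[0,0,0],"xyz":[-0.174,0,-0.8],"claw":0},{"turn":[0,0,0],"xyz":[-0.174,0,-0.8],"claw":0}]'

```text
clock: 15.3
tcp_pos: [510.6, 48.1, 400.9]
eef_rot: [[-1.0, 0.0, 0.003], [0.0, 1.0, 0.0], [-0.003, 0.0, -1.0]]
ft_force: [-0.2, -0.1, -0.8]
width: 85.3
finger_force: 0.0
```

Request:
arm_command --steps '[{"turn":[0,0,0],"xyz":[0,0.588,0],"claw":0},{"turn":[0,0,0],"xyz":[0,0.588,0],"claw":0},{"turn":[0,0,0],"xyz":[0,0.588,0],"claw":0},{"turn":[0,0,0],"xyz":[0,0.588,0],"claw":0},{"turn":[0,0,0],"xyz":[0,0.588,0],"claw":0},{"turn":[0,0,0],"xyz":[0,0.588,0],"claw":0}]'

```text
clock: 15.9
tcp_pos: [509.3, 194.1, 398.4]
eef_rot: [[-1.0, 0.0, -0.002], [0.0, 1.0, -0.001], [0.002, -0.001, -1.0]]
ft_force: [-0.3, -0.8, 0.5]
width: 85.4
finger_force: 0.0
```

```bash
python3 - <<'E'
from h import *
cp=vision.camera_params('wrist');p,d=save('wrist','w12');W=world('wrist',d,cp)
s=manip.get_state();print(s['tcp_pos'],s['ft_force'])
m=(abs(W[...,0]-510)<95)&(abs(W[...,1]-195)<25)&(abs(W[...,2]-345)<12);P=W[m]
print(len(P),np.percentile(P,[1,50,99],axis=0) if len(P) else 0)
E
```

```text
[509.54904745 193.82182127 398.88105238] [-0.06649009 -0.87712792  0.27430897]
7637 [[416.46574374 184.84186665 339.5441189 ]
 [492.14168477 195.5814711  347.31015379]
 [600.21112628 206.29760935 349.76706624]]
```

View pics/w12.png

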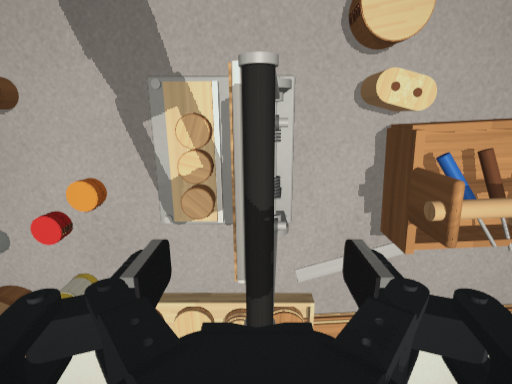

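The bar runs centred between the fingers at column 258 and the three-box row shows at (195,130–200). I'll descend and grip.

Request:
arm_command --steps '[{"turn":[0,0,0],"xyz":[0,0.002,0.15],"claw":0},{"turn":[0,0,0],"xyz":[0,0.002,0.3],"claw":0},{"turn":[0,0,0],"xyz":[0,0.002,0.336],"claw":0},{"turn":[0,0,0],"xyz":[0,0.002,0.336],"claw":1},{"turn":[0,0,0],"xyz":[0,0.002,0.336],"claw":1},{"turn":[0,0,0],"xyz":[0,0.002,0.336],"claw":1},{"turn":[0,0,0],"xyz":[0,0.002,0.336],"claw":1},{"turn":[0,0,0],"xyz":[0,0.002,0.336],"claw":1},{"turn":[0,0,0],"xyz":[0,0.002,0.336],"claw":1},{"turn":[0,0,0],"xyz":[0,0.002,0.336],"claw":1}]' --newtons 80

```text
clock: 16.95
tcp_pos: [510.5, 195.7, 317.3]
eef_rot: [[-1.0, -0.0, 0.002], [-0.0, 1.0, 0.001], [-0.002, 0.001, -1.0]]
ft_force: [-0.1, -0.9, 4.8]
width: 20.0
finger_force: 77.9
```

Request:
arm_command --steps '[{"turn":[0,0,0],"xyz":[0,-0.088,0.012],"claw":1},{"turn":[0,0,0],"xyz":[0,-0.175,0.031],"claw":1},{"turn":[0,0,0],"xyz":[0,-0.26,0.058],"claw":1},{"turn":[0,0,0],"xyz":[0,-0.342,0.092],"claw":1},{"turn":[0,0,0],"xyz":[0,-0.421,0.133],"claw":1},{"turn":[0,0,0],"xyz":[0,-0.496,0.18],"claw":1},{"turn":[0,0,0],"xyz":[0,-0.567,0.235],"claw":1},{"turn":[0,0,0],"xyz":[0,-0.632,0.295],"claw":1},{"turn":[0,0,0],"xyz":[0,-0.632,0.295],"claw":1},{"turn":[0,0,0],"xyz":[0,-0.632,0.295],"claw":1}]'

```text
clock: 17.95
tcp_pos: [511.9, 37.6, 243.2]
eef_rot: [[-1.0, 0.001, 0.004], [0.001, 1.0, 0.001], [-0.004, 0.001, -1.0]]
ft_force: [4.9, 1.8, 3.6]
width: 19.7
finger_force: 84.9
```

```bash
python3 - <<'E'
from h import *
s=manip.get_state();print(s['tcp_pos'],s['ft_force'],s['width'],s['finger_force'])
for c in ['side','top']:
    p,d=save(c,c+'4');W=world(c,d)
    for q in ['bar_mid']: print(c,[(np.round(r['point'],1),round(r['p'],2)) for r in nets.mark_of(q,c)][:2])
    m=(abs(abs(W[...,0]-510)-75)<20)&(abs(W[...,1]-37)<25)&(abs(W[...,2]-264)<30);P=W[m]
    print(len(P),np.percentile(P,[1,50,99],axis=0) if len(P) else 0)
E
```

```text
[511.89930515  37.6185848  243.23590412] [4.9468707  1.75069173 3.57490936] 19.710634929171146 84.86016511917114
side [(array([510. ,  36.7, 263. ]), 0.68), (array([ 681.6, -331.3,   -2.7]), 0.22)]
212 [[416.67286252  23.07778427 256.38290306]
 [453.51262316  29.82838936 271.40903009]
 [603.23880176  44.8687332  277.68825487]]
top [(array([506.7,  39.2, 267.8]), 0.64), (array([461.2,  86.7,  21.3]), 0.4)]
102 [[415.97833853  27.56559178 250.10301715]
 [441.11835931  38.33851061 272.46453651]
 [602.91661823  60.73861323 280.00189297]]
```

Request:
arm_command --steps '[{"turn":[0,0,0],"xyz":[0,-0.06,0.066],"claw":1},{"turn":[0,0,0],"xyz":[0,-0.114,0.136],"claw":1},{"turn":[0,0,0],"xyz":[0,-0.162,0.211],"claw":1},{"turn":[0,0,0],"xyz":[0,-0.203,0.29],"claw":1},{"turn":[0,0,0],"xyz":[0,-0.237,0.372],"claw":1},{"turn":[0,0,0],"xyz":[0,-0.264,0.457],"claw":1},{"turn":[0,0,0],"xyz":[0,-0.283,0.544],"claw":1},{"turn":[0,0,0],"xyz":[0,-0.291,0.597],"claw":1},{"turn":[0,0,0],"xyz":[0,-0.291,0.597],"claw":1},{"turn":[0,0,0],"xyz":[0,-0.291,0.597],"claw":1}]'

```text
clock: 19.15
tcp_pos: [512.0, -34.8, 93.2]
eef_rot: [[-1.0, 0.0, 0.004], [0.0, 1.0, 0.0], [-0.004, 0.0, -1.0]]
ft_force: [6.4, 4.5, -1.9]
width: 19.6
finger_force: 97.0
```

```bash
cat > bar.py <<'E'
from h import *
import sys
zb,yb=float(sys.argv[1]),float(sys.argv[2])
s=manip.get_state();print(s['clock'],np.round(s['tcp_pos'],1),np.round(s['ft_force'],1),s['width'],s['finger_force'])
for c in ['side','top']:
    p,d=save(c,c+sys.argv[3]);W=world(c,d)
    print(c,[(np.round(r['point'],1),round(r['p'],2)) for r in nets.mark_of('bar_mid',c)][:2])
    m=(abs(abs(W[...,0]-510)-70)<15)&(abs(W[...,1]-yb)<20)&(abs(W[...,2]-zb)<25);P=W[m]
    print(len(P),np.round(np.percentile(P,[1,50,99],axis=0),1) if len(P) else 0)
    for q in ['plate','box1']: print(q,[(np.round(r['point'],1),round(r['p'],2)) for r in nets.mark_of(q,c)][:6])
E
python3 bar.py 115 -36 5
```

```text
19.15 [512.  -34.8  93.2] [ 6.4  4.5 -1.9] 19.61816057040089 96.9857382774353
side [(array([510. , -33.6, 118. ]), 0.94)]
146 [[425.5 -49.7 114.1]
 [454.4 -42.  127.4]
 [594.4 -28.  134.7]]
plate [(array([510.6,  84.6,  66.8]), 0.85)]
box1 [(array([ 648. , -207.9,   -2. ]), 0.89), (array([588.6,  88.4,  16.5]), 0.6), (array([ 582.8, -127. ,    0.9]), 0.6), (array([468.2,  90. ,  21. ]), 0.48), (array([528.8,  85.1,  21.6]), 0.43)]
top [(array([507. , -29.4, 125.9]), 0.9)]
56 [[427.7 -46.  121.3]
 [443.4 -34.3 129.3]
 [594.5 -26.1 138. ]]
plate [(array([513.1,  85.7,  64.5]), 0.73)]
box1 [(array([ 583.2, -124.3,    1.4]), 0.6), (array([ 651.5, -202.7,    2.6]), 0.5)]
```

Request:
arm_command --steps '[{"turn":[0,0,0],"xyz":[0,-0.003,0.03],"claw":1},{"turn":[0,0,0],"xyz":[0,-0.005,0.06],"claw":1},{"turn":[0,0,0],"xyz":[0,-0.006,0.09],"claw":1},{"turn":[0,0,0],"xyz":[0,-0.007,0.11],"claw":1},{"turn":[0,0,0],"xyz":[0,-0.008,0.13],"claw":1},{"turn":[0,0,0],"xyz":[0,-0.008,0.13],"claw":1},{"turn":[0,0,0],"xyz":[0,-0.008,0.13],"claw":1},{"turn":[0,0,0],"xyz":[0,-0.008,0.13],"claw":1}]' --newtons 100

```text
clock: 20.35
tcp_pos: [511.4, -37.3, 61.1]
eef_rot: [[-1.0, -0.002, 0.003], [-0.002, 1.0, -0.001], [-0.003, -0.001, -1.0]]
ft_force: [1.9, 1.9, 10.5]
width: 20.2
finger_force: 101.2
```

```bash
python3 bar.py 84 -37 6;  python3 - <<'E'
from h import *
for c in ['side','top']:
    p,d=save(c,c+'7');W=world(c,d)
    # arms: x = 510±95, fit z vs y top edges
    for sx in (-95,95):
        m=(abs(W[...,0]-510-sx)<6)&(W[...,1]>-20)&(W[...,1]<205)&(W[...,2]>70)&(W[...,2]<140);P=W[m]
        if len(P)>20:
            f=np.polyfit(P[:,1]-217.2,P[:,2],1);r=P[:,2]-np.polyval(f,P[:,1]-217.2);k=abs(r)<6
            print(c,sx,len(P),np.polyfit(P[k,1]-217.2,P[k,2],1),k.sum())
E
```

```text
20.35 [511.4 -37.3  61.1] [ 1.9  1.9 10.5] 20.176998141276 101.2349259853363
side [(array([512.5, -38.8,  85.6]), 0.66)]
139 [[425.5 -51.5  84.7]
 [453.3 -43.9  96.3]
 [594.5 -30.8 103. ]]
plate [(array([513. ,  88.4,  60.4]), 0.58)]
box1 [(array([ 649.2, -204.1,    2.4]), 0.9), (array([ 5.835e+02, -1.267e+02, -2.000e-01]), 0.63), (array([586.7,  88.3,  17.5]), 0.58)]
top [(array([509.6, -39.2,  90. ]), 0.71)]
39 [[435.5 -47.3  89.8]
 [447.7 -38.5  98. ]
 [594.4 -27.2 107. ]]
plate [(array([512.2,  88.3,  54.9]), 0.63), (array([ 6.839e+02, -3.325e+02, -5.000e-01]), 0.44)]
box1 [(array([ 650.3, -201.1,   -0.9]), 0.6), (array([ 584.1, -125.2,    1.3]), 0.54)]
side -95 194 [-2.05526962e-02  9.20652283e+01] 115
side 95 131 [-5.30835433e-03  9.27568010e+01] 72
top -95 94 [-1.00715794e-02  9.55494864e+01] 76
top 95 150 [-2.57521233e-02  9.18277736e+01] 115
```

Request:
arm_command --steps '[{"turn":[0,0,0],"xyz":[0,0,0.014],"claw":1},{"turn":[0,0,0],"xyz":[0,0,0.014],"claw":1},{"turn":[0,0,0],"xyz":[0,0,0.014],"claw":1},{"turn":[0,0,0],"xyz":[0,0,0.014],"claw":1},{"turn":[0,0,0],"xyz":[0,0,0.014],"claw":1},{"turn":[0,0,0],"xyz":[0,0,0.014],"claw":1},{"turn":[0,0,0],"xyz":[0,0,0.014],"claw":1},{"turn":[0,0,0],"xyz":[0,0,0.014],"claw":1},{"turn":[0,0,0],"xyz":[0,0,0.014],"claw":1},{"turn":[0,0,0],"xyz":[0,0,0.014],"claw":1}]'

```text
clock: 21.85
tcp_pos: [511.5, -37.3, 57.8]
eef_rot: [[-1.0, -0.002, 0.003], [-0.002, 1.0, -0.001], [-0.003, -0.001, -1.0]]
ft_force: [1.1, 2.0, 12.9]
width: 19.9
finger_force: 101.5
```

```bash
python3 bar.py 84 -37 8; python3 - <<'E'
from h import *
for c in ['side','top']:
    p,d=save(c,c+'9');W=world(c,d)
    for sx in (-95,95):
        m=(abs(W[...,0]-510-sx)<6)&(W[...,1]>-20)&(W[...,1]<205)&(W[...,2]>70)&(W[...,2]<140);P=W[m]
        f=np.polyfit(P[:,1]-217.2,P[:,2],1);r=P[:,2]-np.polyval(f,P[:,1]-217.2);k=abs(r)<6
        print(c,sx,np.polyfit(P[k,1]-217.2,P[k,2],1),k.sum())
    if c=='side': cv2.imwrite('pics/crop.png',cv2.resize(p[130:260,160:320,::-1],None,fx=4,fy=4))
E
```

```text
21.85 [511.5 -37.3  57.8] [ 1.1  2.  12.9] 19.85131810636965 101.52913928031921
side [(array([511.5, -36.6,  86.3]), 0.64)]
144 [[425.8 -53.   79.4]
 [453.8 -44.3  92.3]
 [593.2 -29.6  99.5]]
plate [(array([510. ,  88.1,  59. ]), 0.93)]
box1 [(array([ 581.9, -126.3,    4. ]), 0.75), (array([ 6.471e+02, -2.040e+02,  3.000e-01]), 0.54), (array([466.4,  88.6,  22.3]), 0.53), (array([588.9,  92.5,  20.8]), 0.47), (array([504. , 217.4,  85.7]), 0.16)]
top [(array([509.4, -33.7,  91. ]), 0.9), (array([ 785.4, -166.1,    1.4]), 0.16)]
37 [[435.8 -47.4  84.4]
 [451.3 -38.6  96. ]
 [594.8 -28.5 101.4]]
plate [(array([510.5,  88.8,  55.8]), 0.55)]
box1 [(array([ 653.1, -201.3,    1.3]), 0.57), (array([ 584.8, -122.7,   -1.3]), 0.39)]
side -95 [-2.96976259e-03  9.26206034e+01] 135
side 95 [1.69494616e-02 9.48397589e+01] 81
top -95 [2.78214461e-02 9.73362426e+01] 72
top 95 [6.22287174e-04 9.41075655e+01] 120
```

View pics/crop.png

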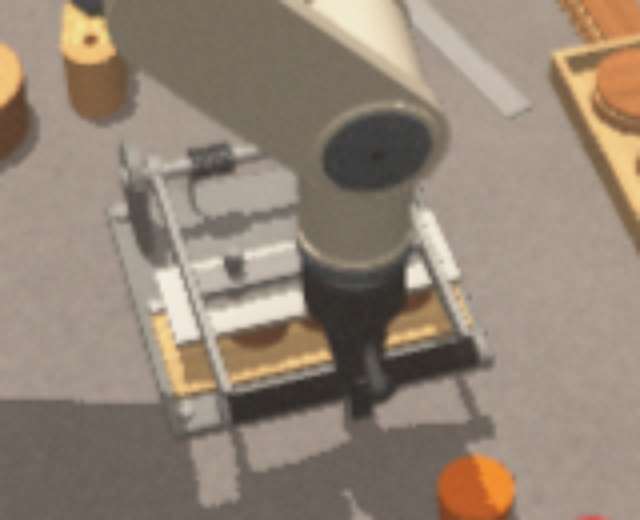

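The bar is held level with 12.9 N of reaction, and the plate lies on the three lids. The boxes show under its front edge, at about (255,335) and (420,295) in the crop. Handing in.

```bash
python3 -c "
from rig import manip
print(manip.job_done())"
```

```text
the job is handed in; nothing more can be done
None
```

I handed the job in at about 22 s with the three boxes in a row against the fence and the arm still holding the bar down. The camera readings put the lever level and I measured about 13 N on the bar, inside the expected 12–15 N, but no verdict came back and I could not measure the plate force on each lid separately.

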